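# Park the carver's tools on their silhouettes

### The arm

A 6-joint arm with a two-finger parallel gripper is mounted at the origin on the work surface. World frame = base frame: x ahead of the robot, y to its left, z up, the work surface at z = 0. Lengths are in m, angles in rad, forces in N, time in s.
With the tool pointing down it reaches from about 0.3 to 0.875 m from the base axis. Payload 6.4 kg.
Tool frame: the origin (TCP) lies on the mounting face of the last link; the fingertips stand 173 mm ahead of it and the grasp point (between the pads) lies 155 mm ahead of it (ctrl.tip_reach is the distance from the TCP to the fingertips, in m); z points along the fingers, y is the line along which they close (so a half turn about z gives the same grasp; the last joint's range is limited). The gripper opens to 85 mm and grips with 20 to 120 N. Pads are 22 mm wide; open, the fingers measure 114 mm over their backs; the gripper's body (76 mm by 85 mm) begins 54 mm behind the grasp point. The pads swing forward as they close: fully open they stand 13 mm farther back than shut.
Start: joints at [-1.386, 0.181, 1.607, -0, 1.354, -0.206], TCP at [0.219, -0.532, 0.405] pointing down, gripper open.
Joint ranges: [-2.99, 2.99], [-0.89, 2.07], [0.3, 2.58], [-1.14, 4.28], [0, 2.63], [-3.12, 3.12]. Speed limits (rad/s): [2.57, 2.57, 3.01, 3.14, 3.14, 3.14].

### API

Orientations are given as a unit quaternion [w, x, y, z].
In Python, from bench import ctrl gives the robot as it stands.
- The arm moves only by the shell command python3 -m pendant 'ROWS'. ROWS is JSON, a list that holds one entry, the list of rows, each a list of 7 numbers: the opening, from 0 (shut) to 1 (fully open), then the shift along the tool's x, y, z in mm, then the turn, a rotation vector about the tool's x, y, z in rad. A call has 1 to 5 rows; each row is the pose to reach, as a shift and turn from the pose commanded when the call began, along the tool's axes at that moment; what a row does not reach only later rows make up. A row lasts 1/12 s, in which the tool goes at most 41.7 mm and 7.16 degrees, less where a joint would pass 70% of its speed; a pose out of reach is approached as far as the arm can. A call with a gripper value outside its range is refused whole. The fingers move at their own pace and stop on an object; the grip force is fixed at half the most. Time passes only in rows, so rows that repeat a pose let the fingers close. It gives the time, the measured TCP pose, the force, the opening and the grip force at its end, in the units of the state.
- ctrl.get_obs(): the state, without advancing time (a new reading comes with each control period).
- ctrl.camera(name): name is "scene" or "top" or "wrist"; returns the picture (400x640x3 uint8, red, green, blue); there is no depth.
- ctrl.camera_params(name): a dict with "mtx" (3x3 intrinsics, pixels), "world_from_camera" (4x4, takes a point from camera to world coordinates); the wrist camera has in their place "tool_from_camera" (4x4, takes a point from camera to tool coordinates, whose origin is the TCP and whose axes are the flange's). Camera axes: x right, y down, z forward; pixel columns grow to the right and rows downward; lengths in m; the calibration is good to about 2 mm. The wrist camera is an equidistant fisheye: a pixel r from the principal point sees the ray r / f radians off the axis. A picture is of the moment at which its call begins: read the wrist's pose just before it. camera_params takes no time and is no camera call.
- ctrl.hand_in(): hands the job in; it is judged then, once.
Trained networks look in the newest picture that a camera, given by its name, has taken for a name from the list of things; names that differ only in an ending like _2 or _b are one class to them, and where a whole thing is asked for, a point or a joint stands for the part that bears it (a point fixed in the world has none). Each returns a list of dicts, best first, with "confidence" (0 to 1); they miss things now and then, are a little off and sometimes report something else, mostly with a low value. They report only what shows in the picture. A call takes as long as a camera call.
- ctrl.boxes_of(camera, name): "point" ([column, row] as shares, 0 to 1, of the picture: columns of its width, rows of its height, amid what is visible of it).
The state is a dict: "time_s": time; "q": joint angles; "dq": joint speeds; "joint_efforts": joint torques, N m; "eef_pos": TCP position; "eef_rot": TCP orientation; "wrist_force": force on the tool from outside, world axes, zero at the start; "torque": the same for the moment, N m; "opening": opening from 0.0 (shut) to 1.0 (fully open); "grasp_force": force on a finger pad.
Only numpy, scipy, OpenCV 4.12 (cv2) and the standard library are available. Lean on these libraries where they do the work, as an engineer would, in place of code of your own. Each camera call takes 0.05 s, during which the arm holds its last target. There are 200 camera calls.

### The job

Tidy the carving bench: put the orange bit stand, the blue-lidded paint jar, the red sanding block and the L-shaped try square each onto the plywood tile that bears its silhouette, upright, centred on the painted shape and, for the block and the square, turned to match it (the square's two legs over the two legs of the L). Leave the green carving and the pin cup standing where they are.

Things in the scene. Friction and masses are not known exactly. Their poses are not given: they have to be found in the camera images.
- bit_stand: Orange round stand for rotary-tool bits, a solid 56 mm diameter drum with straight sides up to 28 mm, then tapering to its top at 36 mm; short steel bits stand on the top, to 60 mm high in all. Origin at the centre of its underside, z up along its axis. Loose, about 150 g.
- paint_jar: Small round white plastic jar with a blue screw lid, 44 mm diameter, 60 mm high with the lid. Origin at the centre of its underside, z up along its axis. Loose, upright, closed, about 120 g.
- sanding_block: Red hand sanding block with a dark abrasive sole, 84 (its x) by 44 (its y) by 32 mm high, rounded upper edges. Origin at the centre of its underside, z up. Looks the same after a half turn. Loose, about 130 g.
- square: L-shaped try square lying flat: black stock 15 (x) by 60 (y) by 20 mm high; steel blade 5 mm thick, flush with the underside, along +x from x = 7.5 to 67 mm at y = 12 to 30 mm (the stock's +y end). Origin: centre of the stock's underside, z up. Grip the stock across its 15 mm width, best about y = -5 mm, clear of the blade. Loose, about 120 g.
- tile_orange: Fixed plywood tile, 100 (x) by 90 (y) by 6 mm high, origin at the centre of its underside, z up; on its flat top is painted an orange disc 62 mm across at its centre, the place of the orange bit stand.
- tile_blue: Fixed plywood tile, 100 (x) by 90 (y) by 6 mm high, origin at the centre of its underside, z up; on its flat top is painted a blue disc 50 mm across at its centre, the place of the blue-lidded paint jar.
- tile_red: Fixed plywood tile, 100 (x) by 90 (y) by 6 mm high, origin at the centre of its underside, z up; on its flat top is painted a red rectangle 90 (along x) by 50 mm (along y) at its centre, the place of the sanding block, whose long side lies along the tile's x (either way round).
- tile_black: Fixed plywood tile, 100 (x) by 90 (y) by 6 mm high, origin at the centre of its underside, z up; on its flat top is painted a black L, the place of the try square. When the square covers it, both have the same yaw and the square's origin (stock centre) lies at x = -30 mm, y = 0 in the tile's frame, the blade along the tile's +x at its +y side.
- carving: Bystander: small dark green carved animal figure, about 41 by 20 by 37 mm high, loose; origin under its middle, z up. Stands among the other things; not to be disturbed.
- pin_cup: Bystander: dark low round cup with a brass-coloured top, 40 mm diameter, with pins standing in it to 34 mm high, loose; origin at the centre of its underside, z up. Not to be disturbed.

How it is judged:
At the end, for the whole second after the job is handed in: Each thing stands flat and released, at rest, on its own tile: centre (for the square: stock centre, and the whole L) within 12 mm of its place, block and square turned to match within 0.25 rad, heights within 4 mm, tilt under 0.12 rad (horizontal distance between bit_stand and tile_orange below 0.012 m and z of bit_stand in the frame of tile_orange between 0.002 and 0.01 m and angle between each of bit_stand, paint_jar, sanding_block, square's own z axis and vertical below 0.12 rad and linear speed of each of bit_stand, paint_jar, sanding_block, square below 0.02 m/s and angular speed of each of bit_stand, paint_jar, sanding_block, square below 0.2 rad/s and horizontal distance between paint_jar and tile_blue below 0.012 m and z of paint_jar in the frame of tile_blue between 0.002 and 0.01 m and horizontal distance between sanding_block and tile_red below 0.012 m and z of sanding_block in the frame of tile_red between 0.002 and 0.01 m and angle between the x axis of sanding_block and the x axis of tile_red, either way round below 0.25 rad and x of square in the frame of tile_black between -0.042 and -0.018 m and y of square in the frame of tile_black between -0.012 and 0.012 m and x of tile_black in the frame of square between 0.018 and 0.042 m and y of tile_black in the frame of square between -0.012 and 0.012 m and z of square in the frame of tile_black between 0.002 and 0.01 m and angle between the x axis of square and the x axis of tile_black, either way round below 0.25 rad); the robot touches nothing.
It fails at once if the green carving is moved more than 15 mm or tipped (distance of carving from where it was at the start of the episode above 0.015 m or angle between carving's own z axis and vertical above 0.3 rad).
It fails at once if the pin cup is moved more than 15 mm or tipped (distance of pin_cup from where it was at the start of the episode above 0.015 m or angle between pin_cup's own z axis and vertical above 0.3 rad).
It also fails if it takes over 106 s, if anything falls off the work surface, if the arm or the gripper's body presses on something with over 40 N, if the wrist force passes 120 N, or if a joint passes its speed limit or range.

## Working session

There is one attempt and no reset: what is moved stays moved. The work goes in short steps, Python scripts to look and compute and a shell command to move; the robot and the scene stay as the last step left them, time stands still between calls to the robot, and variables do not carry over. Pictures are saved under pics/ and viewed, at most 14 in all, crops included, and the job is handed in when it is done.

```bash
ls; mkdir -p pics; python3 - <<'E'
from bench import ctrl
import cv2
for n in ["top","scene"]:
    im=ctrl.camera(n); cv2.imwrite(f"pics/{n}0.png",im[:,:,::-1])
    p=ctrl.camera_params(n); print(n,p)
print(ctrl.camera_params("wrist"))
for t in "bit_stand paint_jar sanding_block square tile_orange tile_blue tile_red tile_black carving pin_cup".split():
    print(t,[(b["point"][0]*640,b["point"][1]*400,round(b["confidence"],2)) for b in ctrl.boxes_of("top",t)[:2]])
print(ctrl.get_obs())
E
```

```text
pics
top {'mtx': array([[486.46097496,   0.        , 315.41004507],
       [  0.        , 486.46097496, 193.61067395],
       [  0.        ,   0.        ,   1.        ]]), 'world_from_camera': array([[-0.01075217, -0.9881455 ,  0.15314329,  0.35665439],
       [-0.99990239,  0.01199143,  0.00717081, -0.01499801],
       [-0.00892222, -0.15305124, -0.98817798,  1.17213817],
       [ 0.        ,  0.        ,  0.        ,  1.        ]])}
scene {'mtx': array([[364.3414503 ,   0.        , 324.86631048],
       [  0.        , 364.3414503 , 196.24455823],
       [  0.        ,   0.        ,   1.        ]]), 'world_from_camera': array([[-0.74818876,  0.35288851, -0.56185699,  1.04869608],
       [ 0.66344741,  0.38879034, -0.63928055,  0.57759334],
       [-0.00715019, -0.85106508, -0.52501153,  0.53624322],
       [ 0.        ,  0.        ,  0.        ,  1.        ]])}
{'mtx': array([[309.70691629,   0.        , 327.4194871 ],
       [  0.        , 309.70691629, 199.23660244],
       [  0.        ,   0.        ,   1.        ]]), 'tool_from_camera': array([[ 6.57082557e-04, -9.52375610e-01, 
[... 770 characters left out ...]
.6, 'q': array([-1.38628215e+00,  1.80749414e-01,  1.60700033e+00,  1.18667875e-06,
        1.35381410e+00, -2.06320598e-01]), 'dq': array([ 7.94736115e-05, -3.10495247e-04, -3.07621607e-04,  6.35519199e-04,
       -4.15958184e-04,  3.04363652e-05]), 'joint_efforts': array([-2.45752643e-03, -4.44602823e+01, -3.51520228e+01, -3.39644184e-04,
        1.08816923e-03,  3.48759033e-05]), 'eef_pos': array([ 0.21905923, -0.53164651,  0.40471677]), 'eef_rot': array([1.44084521e-05, 9.80966733e-01, 1.94175869e-01, 4.22358167e-07]), 'wrist_force': array([-0.6905449 , -0.34026708, -0.10933608]), 'torque': array([ 0.00109299, -0.00116716,  0.03304999]), 'grasp_force': 0.0, 'opening': 0.9989225189285135}
```

View pics/top0.png

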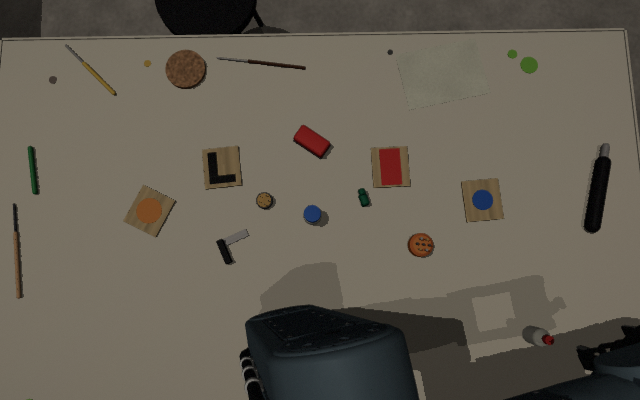

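View pics/scene0.png

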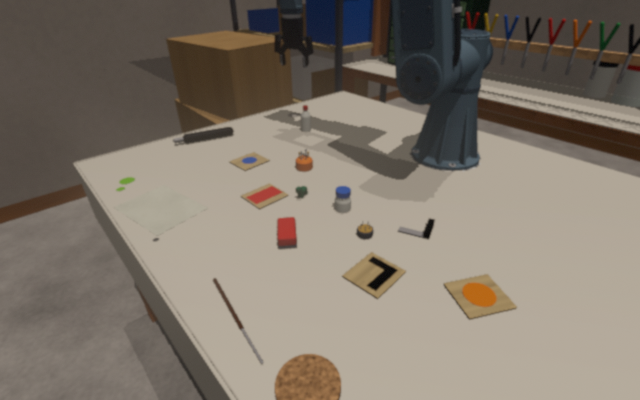

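The top view shows everything: stand (420,245), jar (313,215), block (312,141), square stock (225,251) with its blade running right and up, tiles at (150,210), (222,167), (391,167) and (482,200). The carving is at (364,197) and the pin cup at (264,200). The scene view agrees. Next I'll segment and localise.

```bash
cat > h.py <<'E'
from bench import ctrl
import numpy as np, cv2
from scipy.spatial.transform import Rotation as R
def back(uv,z,cam="top"):
    p=ctrl.camera_params(cam); T=p["world_from_camera"]; uv=np.atleast_2d(uv).astype(float)
    d=np.c_[uv,np.ones(len(uv))]@np.linalg.inv(p["mtx"]).T@T[:3,:3].T
    return (T[:3,3]+d*((z-T[2,3])/d[:,2])[:,None])[:,:2]
def mask(im,name):
    H,S,V=cv2.split(cv2.cvtColor(im,cv2.COLOR_RGB2HSV)); 
    return {"orange":(H>5)&(H<14)&(S>170)&(V>90),"blue":(H>100)&(H<130)&(S>130),"red":((H<4)|(H>172))&(S>150)&(V>60),
     "black":(V<50),"wood":(H>10)&(H<25)&(S>75)&(V>90),"green":(H>45)&(H<95)&(S>90)}[name].astype(np.uint8)
def blob(m,c,r):
    w=np.zeros_like(m); cv2.circle(w,(int(c[0]),int(c[1])),r,1,-1); m=m*w
    ys,xs=np.nonzero(m); return np.c_[xs,ys]
def rect(pts,z):
    w=back(pts,z).astype(np.float32)*1000; (c,s,a)=cv2.minAreaRect(w); b=w.mean(0)
    return "mean",b.round(1),"rect",np.round(c,1),np.round(s,1),round(a,1)
def go(x,y,z,yaw):
    "tip pose: x,y m, z of shut fingertips, yaw deg of tool x -> shift mm, turn about z"
    o=ctrl.get_obs(); q=o["eef_rot"]; r=R.from_quat([q[1],q[2],q[3],q[0]])
    s=r.inv().apply(np.array([x,y,z+.173])-o["eef_pos"])*1000
    t=(r.inv()*(R.from_euler("z",yaw,degrees=True)*R.from_euler("x",180,degrees=True))).as_rotvec()
    return s.round(1),t.round(3)
E
python3 - <<'E'
from h import *
im=ctrl.camera("top")
for n,col,c,r,z in [("stand","orange",(420,245),16,.028),("t_or","orange",(150,210),18,.006),("jar","blue",(313,214),14,.06),("t_bl","blue",(482,200),14,.006),
 ("block","red",(312,141),24,.030),("t_red","red",(391,167),24,.006),("t_blk","black",(220,167),22,.006),("sq","black",(225,252),16,.02),
 ("carv","green",(363,197),14,.03)]:
    p=blob(mask(im,col),c,r); print(n,len(p),*rect(p,z))
for n,c in [("or",(150,210)),("bl",(482,200)),("red",(391,167)),("blk",(222,167))]:
    p=blob(mask(im,"wood")|mask(im,{"or":"orange","bl":"blue","red":"red","blk":"black"}[n]),c,32); print("tile",n,len(p),*rect(p,.006))
print("cup",back([264,200],.02)*1000)
a=cv2.resize(im[120:280,190:345],None,fx=5,fy=3.75*4/3*1,interpolation=cv2.INTER_CUBIC)[:600]
a=cv2.resize(im[130:275,195:335],None,fx=4,fy=4,interpolation=cv2.INTER_CUBIC)
cv2.imwrite("pics/crop1.png",a[:,:,::-1])
E
```

```text
stand 282 mean [ 410.7 -247.7] rect [ 410.7 -251. ] [49.2 48.9] 89.3
t_or 311 mean [501.4 396.6] rect [501.  396.7] [54.8 58.6] 46.1
jar 222 mean [483.1   1.5] rect [482.9   1.4] [37.6 37.5] 44.4
t_bl 315 mean [ 518.1 -409.2] rect [ 518.1 -409.7] [45.7 46.8] 86.6
block 568 mean [665.   2.] rect [665.    2.1] [81.6 41.8] 54.8
t_red 710 mean [ 602.5 -189.8] rect [ 602.8 -189.7] [88.6 48.8] 2.2
t_blk 417 mean [595.7 232.5] rect [600.7 216.7] [88.4 78.4] 1.3
sq 193 mean [400.5 209.5] rect [402.1 206.1] [60.4 25.2] 22.8
carv 123 mean [ 523.3 -119.5] rect [ 524.  -119.1] [40.8 18.8] 16.9
tile or 1464 mean [501.5 397.5] rect [501.5 397.4] [88.6 98.3] 63.2
tile bl 1424 mean [ 518.5 -408.7] rect [ 518.6 -408.7] [98.9 88.8] 4.5
tile red 1372 mean [ 602.5 -189.6] rect [ 602.9 -189.7] [98.6 88.7] 2.4
tile blk 1377 mean [606.7 223. ] rect [606.2 223.1] [100.1  90.6] 5.8
cup [[521.22253939 116.60869635]]
```

View pics/crop1.png

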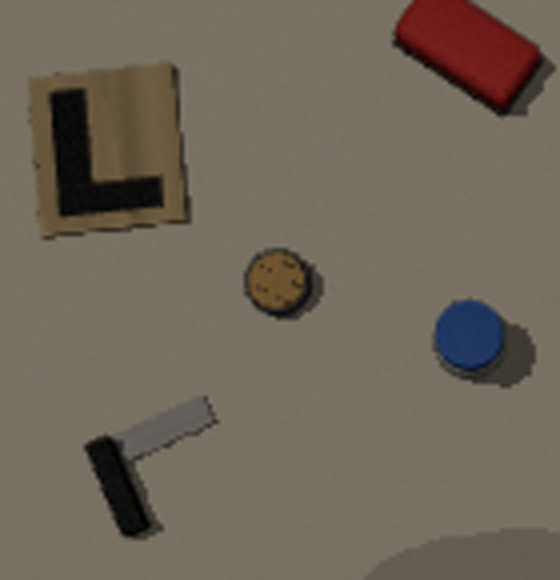

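The crop confirms the L's wide blade leg runs up the picture on the left and the thin stock leg along the bottom, so the black tile's yaw is about +6°. The square's yaw is about -68°. First I go to the stand, keeping yaw at 22°.

```bash
python3 -c "
from h import *
print(go(.411,-.249,.15,22.4))"
```

```text
(array([ 285.2, -188.2,   81.7]), array([ 0.,  0., -0.]))
```

```bash
python3 -m pendant '[[[0.9,35,-23,10,0,0,0],[0.9,70,-46,20,0,0,0],[0.9,105,-69,30,0,0,0],[0.9,140,-92,40,0,0,0],[0.9,168,-111,48,0,0,0]]]' && python3 -m pendant '[[[0.9,34,-22,10,0,0,0],[0.9,68,-44,20,0,0,0],[0.9,100,-66,30,0,0,0],[0.9,117,-77,34,0,0,0],[0.9,117,-77,34,0,0,0]]]'
cat >> h.py <<'E'
def wback(uv,z):
    "wrist fisheye pixels -> world xy at height z (call right after reading pose)"
    o=ctrl.get_obs(); p=ctrl.camera_params("wrist"); K=p["mtx"]; T=p["tool_from_camera"]; q=o["eef_rot"]
    uv=np.atleast_2d(uv).astype(np.float64)
    u=np.c_[(uv[:,0]-K[0,2])/K[0,0],(uv[:,1]-K[1,2])/K[1,1]]; th=np.linalg.norm(u,axis=1)+1e-9
    d=np.c_[u*(np.sin(th)/th)[:,None],np.cos(th)]
    Rw=R.from_quat([q[1],q[2],q[3],q[0]]); d=Rw.apply(d@T[:3,:3].T); c=o["eef_pos"]+Rw.apply(T[:3,3])
    return (c+d*((z-c[2])/d[:,2])[:,None])[:,:2]
def wlook(name,png=None):
    im=ctrl.camera("wrist")
    if png: cv2.imwrite(png,im[:,:,::-1])
    return im,[(b["point"][0]*640,b["point"][1]*400,round(b["confidence"],2)) for b in ctrl.boxes_of("wrist",name)[:2]]
def wrect(im,col,c,r,z):
    p=blob(mask(im,col),c,r); w=wback(p,z).astype(np.float32)*1000; (cc,s,a)=cv2.minAreaRect(w)
    return len(p),"mean",w.mean(0).round(1),"rect",np.round(cc,1),np.round(s,1),round(a,1)
E
python3 - <<'E'
from h import *
im,b=wlook("bit_stand","pics/w1.png"); print(b, wback([x[:2] for x in b],.03)*1000)
print(wrect(im,"orange",b[0][:2],90,.028)); print(go(.411,-.249,.004,22.4))
E
```

```text
time_s: 1.07
eef_pos: [0.3327, -0.3633, 0.3564]
eef_rot: [0.0, 0.981, 0.194, 0.0]
wrist_force: [1.0, 0.1, 0.4]
opening: 0.9
grasp_force: 0.0
time_s: 1.48
eef_pos: [0.4121, -0.2456, 0.3215]
eef_rot: [-0.001, 0.981, 0.196, -0.0]
wrist_force: [0.3, 0.5, -0.6]
opening: 0.902
grasp_force: 0.0
[(334.4, 198.32, 0.88)] [[ 408.9372163  -256.13624202]]
(2076, 'mean', array([ 412.9, -253.1], dtype=float32), 'rect', array([ 410.5, -255.1]), array([51.3, 53.1]), 5.8)
(array([-3.000e-01,  1.000e-01,  1.458e+02]), array([0.   , 0.   , 0.002]))
```

View pics/w1.png

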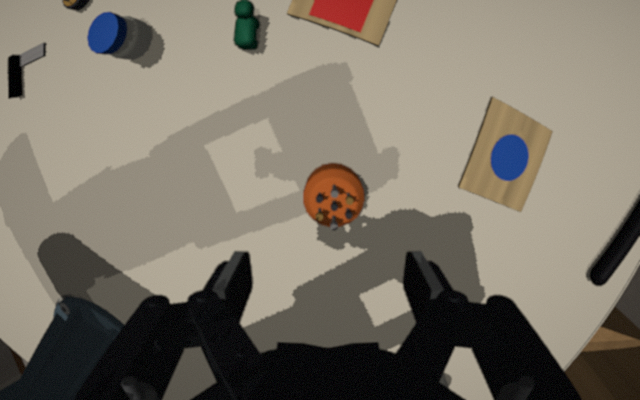

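The wrist view shows the stand at (334,198) between the fingers with nothing nearby. Corrected for the arm settling, that agrees with the top camera: (0.411,-0.250). I'll descend and grip.

```bash
python3 -m pendant '[[[0.9,0,1,40,0,0,0],[0.9,0,1,80,0,0,0],[0.9,0,1,115,0,0,0],[0.9,0,1,135,0,0,0],[0.9,0,1,147,0,0,0]]]' && python3 -m pendant '[[[0.9,0,0,0,0,0,0],[0.9,0,0,0,0,0,0],[0.3,0,0,0,0,0,0],[0.3,0,0,0,0,0,0],[0.3,0,0,0,0,0,0]]]' && python3 -m pendant '[[[0.3,0,0,0,0,0,0],[0.3,0,0,0,0,0,0],[0.3,0,0,0,0,0,0],[0.3,0,0,0,0,0,0],[0.3,0,0,0,0,0,0]]]' | tail -6
```

```text
time_s: 2.0
eef_pos: [0.4098, -0.2509, 0.1731]
eef_rot: [-0.001, 0.981, 0.193, -0.001]
wrist_force: [-0.0, -0.0, 0.1]
opening: 0.895
grasp_force: 0.0
time_s: 2.42
eef_pos: [0.412, -0.2513, 0.1777]
eef_rot: [0.002, 0.981, 0.194, 0.001]
wrist_force: [-1.8, -0.5, 5.0]
opening: 0.633
grasp_force: 63.5
time_s: 2.83
eef_pos: [0.412, -0.2513, 0.1777]
eef_rot: [0.002, 0.981, 0.194, 0.001]
wrist_force: [-1.6, -1.5, 5.4]
opening: 0.625
grasp_force: 63.4
```

```bash
python3 -m pendant '[[[0.3,0,0,-25,0,0,0],[0.3,0,0,-60,0,0,0],[0.3,0,0,-95,0,0,0],[0.3,0,0,-120,0,0,0],[0.3,0,0,-130,0,0,0]]]'; python3 -c "
from h import *
print(go(.5014,.397,.135,22.4))"
```

```text
time_s: 3.25
eef_pos: [0.4124, -0.2512, 0.3108]
eef_rot: [0.004, 0.981, 0.194, 0.002]
wrist_force: [1.3, -1.0, -1.9]
opening: 0.623
grasp_force: 64.3
(array([ 329.4, -565.3,   -0.6]), array([ 0.008, -0.003,  0.   ]))
```

```bash
python3 -m pendant '[[[0.3,14,-25,0,0,0,0],[0.3,32,-55,0,0,0,0],[0.3,50,-87,0,0,0,0],[0.3,70,-119,0,0,0,0],[0.3,88,-151,0,0,0,0]]]' >/dev/null && python3 -m pendant '[[[0.3,18,-32,0,0,0,0],[0.3,36,-64,0,0,0,0],[0.3,55,-96,0,0,0,0],[0.3,73,-128,0,0,0,0],[0.3,92,-160,0,0,0,0]]]' && python3 -m pendant '[[[0.3,18,-32,0,0,0,0],[0.3,36,-64,0,0,0,0],[0.3,55,-96,0,0,0,0],[0.3,73,-126,0,0,0,0],[0.3,90,-153,0,0,0,0]]]' &&  python3 -m pendant '[[[0.3,16,-28,0,0,0,0],[0.3,34,-56,0,0,0,0],[0.3,49,-81,0,0,0,0],[0.3,57,-97,0,0,0,0],[0.3,59,-101,0,0,0,0]]]' && python3 -m pendant '[[[0.3,0,0,0,0,0,0],[0.3,0,0,0,0,0,0]]]' >/dev/null; python3 -c "
from h import *
im=ctrl.camera('wrist');cv2.imwrite('pics/w2.png',im[:,:,::-1])
print(go(.5014,.397,.0117,22.4),ctrl.get_obs()['eef_pos'])"
```

```text
time_s: 4.08
eef_pos: [0.4587, 0.1078, 0.3053]
eef_rot: [0.0, 0.981, 0.194, -0.0]
wrist_force: [1.3, 0.7, -0.7]
opening: 0.629
grasp_force: 64.2
time_s: 4.5
eef_pos: [0.4837, 0.2838, 0.3051]
eef_rot: [-0.0, 0.981, 0.195, -0.0]
wrist_force: [0.8, -0.3, -2.6]
opening: 0.63
grasp_force: 64.2
time_s: 4.92
eef_pos: [0.4997, 0.4002, 0.3049]
eef_rot: [-0.0, 0.981, 0.195, -0.0]
wrist_force: [-0.7, -0.7, -2.5]
opening: 0.625
grasp_force: 64.2
(array([  1.5,  -0. , 120.4]), array([ 0.001,  0.001, -0.001])) [0.50011366 0.39652675 0.30508607]
```

View pics/w2.png

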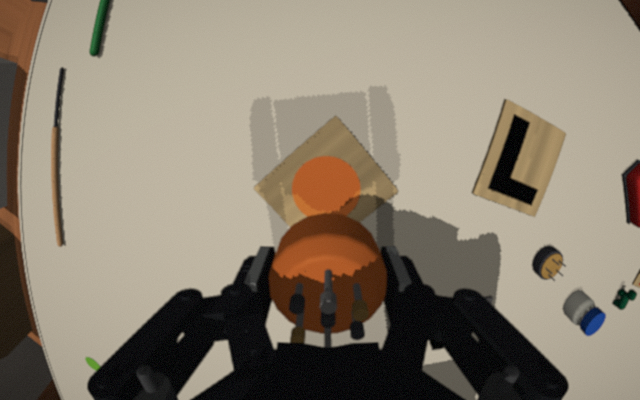

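The stand is held upright, centred at column 327, and the tile's disc is ahead at (326,187). I'll lower, release and raise.

```bash
python3 -m pendant '[[[0.3,1,0,35,0,0,0],[0.3,1,0,70,0,0,0],[0.3,1,0,95,0,0,0],[0.3,1,0,112,0,0,0],[0.3,1,0,118,0,0,0]]]' && python3 -m pendant '[[[0.3,0,0,1.5,0,0,0],[0.3,0,0,3,0,0,0],[0.3,0,0,3,0,0,0],[0.9,0,0,2,0,0,0],[0.9,0,0,2,0,0,0]]]' && python3 -m pendant '[[[0.9,0,0,0,0,0,0],[0.9,0,0,-20,0,0,0],[0.9,0,0,-60,0,0,0],[0.9,0,0,-100,0,0,0],[0.9,0,0,-135,0,0,0]]]'; python3 -c "
from h import *
im=ctrl.camera('top')
for n,c in [('or',(150,210))]:
    p=blob(mask(im,'orange'),c,30); print(len(p),*rect(p,.03))
cv2.imwrite('pics/t2.png',cv2.resize(im[150:290,100:260],None,fx=4,fy=4)[:,:,::-1])
print(go(.400,.209,.15,21.5))"
```

```text
time_s: 5.55
eef_pos: [0.5, 0.3956, 0.1841]
eef_rot: [0.001, 0.981, 0.193, -0.003]
wrist_force: [-0.4, -0.5, -1.7]
opening: 0.627
grasp_force: 64.2
time_s: 5.97
eef_pos: [0.502, 0.3983, 0.1877]
eef_rot: [-0.0, 0.981, 0.194, 0.002]
wrist_force: [0.1, 1.2, 0.9]
opening: 0.89
grasp_force: 0.0
time_s: 6.38
eef_pos: [0.5012, 0.3981, 0.3235]
eef_rot: [-0.0, 0.981, 0.194, 0.001]
wrist_force: [1.3, 0.4, -0.1]
opening: 0.904
grasp_force: 0.0
168 mean [501.8 402.3] rect [501.9 401.4] [44.9 57.7] 75.1
(array([-168.2,  136.6,    6.7]), array([-0.001, -0.014,  0.016]))
```

View pics/t2.png

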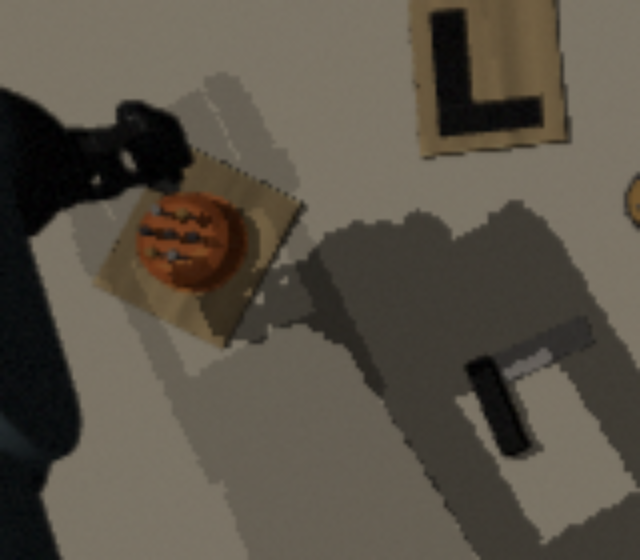

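The stand sits upright and well centred on its tile. Next, the square (stock in this crop at about (498,407)): hover over it and look.

```bash
python3 -m pendant '[[[0.6,-30,25,0,0,0,0],[0.6,-64,52,0,0,0,0],[0.6,-98,80,2,0,0,0],[0.6,-132,108,4,0,0,0],[0.6,-160,130,6,0,0,0]]]' && python3 -m pendant '[[[0.6,-8,6,0,0,0,0.016],[0.6,-8,6,0,0,0,0.016],[0.6,-8,6,0,0,0,0.016],[0.6,-8,6,0,0,0,0.016]]]' >/dev/null; python3 -c "
from h import *
print(back([224.1,251.3],.02))
im,b=wlook('square','pics/w3.png'); print(b)
print(wback([x[:2] for x in b],.01),ctrl.get_obs()['eef_pos'])"
```

```text
time_s: 6.85
eef_pos: [0.402, 0.2161, 0.315]
eef_rot: [0.0, 0.981, 0.195, 0.001]
wrist_force: [0.4, -0.8, 0.9]
opening: 0.6
grasp_force: 0.0
[[0.40020703 0.21009304]]
[(338.36799999999994, 167.79999999999998, 0.71)]
[[0.42144218 0.20830149]] [0.39886953 0.20961739 0.31521443]
```

View pics/w3.png

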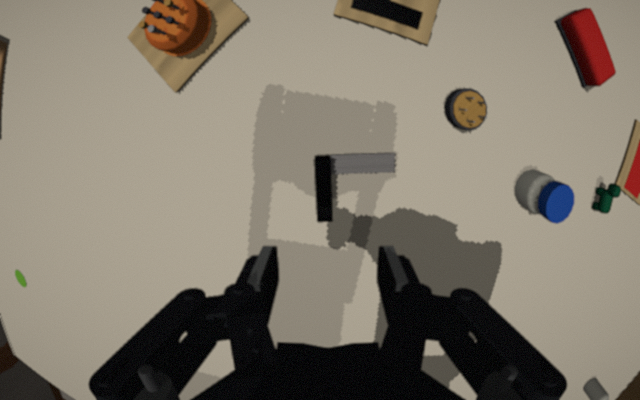

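The stock spans (316,156) to (333,221), nearly parallel to the tool's x axis, with the blade to its right. I'll turn those corners into a pose.

```bash
python3 -c "
from h import *
w=wback([[315,155],[331,155],[333,221],[318,222]],.02)*1000; print(w.round(1), w.mean(0))
t=(w[0]+w[1]-w[2]-w[3])/2; print('y axis ang',np.degrees(np.arctan2(t[1],t[0])),np.linalg.norm(t))
b=wback([[331,172],[396,171]],.005)*1000; t=b[1]-b[0]; print('blade',np.degrees(np.arctan2(t[1],t[0])))
e=np.radians(21); g=np.array([.4,.2095])-.005*np.array([np.cos(e),np.sin(e)]); print(g,go(*g,.005,21))
"
```

```text
[[426.3 232.4]
 [431.4 219.6]
 [375.4 195.2]
 [369.4 207.7]] [400.64103512 213.70527498]
y axis ang 23.487506401340525 61.57028349319903
blade -67.0923324679052
[0.3953321  0.20770816] (array([ -4.2,   0.5, 137.2]), array([ 0.   , -0.001,  0.01 ]))
```

```bash
python3 -c "
from h import *
print(go(.3958,.2098,.006,22.5))
"
```

```text
(array([ -3. ,  -1.3, 136.2]), array([ 0.   , -0.001, -0.017]))
```

```bash
python3 -m pendant '[[[0.6,-3,-1,35,0,0,-0.017],[0.6,-3,-1,70,0,0,-0.017],[0.6,-3,-1,105,0,0,-0.017],[0.6,-3,-1,128,0,0,-0.017],[0.6,-3,-1,136,0,0,-0.017]]]' && python3 -m pendant '[[[0.6,0,0,0,0,0,0],[0,0,0,0,0,0,0],[0,0,0,0,0,0,0],[0,0,0,0,0,0,0],[0,0,0,0,0,0,0]]]' && python3 -m pendant '[[[0,0,0,0,0,0,0],[0,0,0,0,0,0,0],[0,0,0,0,0,0,0],[0,0,0,0,0,0,0]]]'
```

```text
time_s: 7.7
eef_pos: [0.3934, 0.2088, 0.1751]
eef_rot: [0.0, 0.981, 0.195, -0.003]
wrist_force: [-0.4, -0.0, 0.2]
opening: 0.602
grasp_force: 0.0
time_s: 8.12
eef_pos: [0.396, 0.209, 0.1806]
eef_rot: [-0.0, 0.981, 0.195, 0.002]
wrist_force: [-1.9, 1.3, 6.9]
opening: 0.156
grasp_force: 59.1
time_s: 8.45
eef_pos: [0.3959, 0.2089, 0.1806]
eef_rot: [-0.0, 0.981, 0.195, 0.002]
wrist_force: [-1.5, 1.3, 6.7]
opening: 0.156
grasp_force: 59.1
```

```bash
python3 -m pendant '[[[0,0,0,-20,0,0,0],[0,0,0,-50,0,0,0],[0,0,0,-80,0,0,0],[0,0,0,-95,0,0,0],[0,0,0,-100,0,0,0]]]'; python3 -c "
from h import *
print(go(.5769,.2151,.1,95.8))
"
```

```text
time_s: 8.87
eef_pos: [0.3961, 0.2089, 0.2826]
eef_rot: [-0.0, 0.981, 0.195, 0.004]
wrist_force: [0.5, 0.2, -1.4]
opening: 0.153
grasp_force: 58.7
(array([169.4,  63.3,  11. ]), array([ 0.006, -0.005, -1.28 ]))
```

```bash
python3 -m pendant '[[[0,34,13,0,0,0,-0.12],[0,68,26,0,0,0,-0.24],[0,102,38,0,0,0,-0.36],[0,136,51,0,0,0,-0.48],[0,169,63,0,0,0,-0.6]]]' >/dev/null && python3 -m pendant '[[[0,0,0,0,0,0,-0.12],[0,0,0,0,0,0,-0.24],[0,0,0,0,0,0,-0.36],[0,0,0,0,0,0,-0.48],[0,0,0,0,0,0,-0.6]]]'>/dev/null && python3 -m pendant '[[[0,0,0,0,0,0,-0.08],[0,0,0,0,0,0,-0.08],[0,0,0,0,0,0,-0.08],[0,0,0,0,0,0,-0.08]]]'; python3 -c "
from h import *
im=ctrl.camera('wrist');cv2.imwrite('pics/w4.png',im[:,:,::-1])
print(go(.5769,.2151,.0146,95.8))
"
```

```text
time_s: 10.03
eef_pos: [0.5749, 0.2148, 0.2783]
eef_rot: [-0.0, 0.671, 0.741, -0.0]
wrist_force: [-0.1, -0.3, -1.7]
opening: 0.158
grasp_force: 58.7
(array([ 0.1,  2. , 90.8]), array([-0.   ,  0.   , -0.002]))
```

View pics/w4.png

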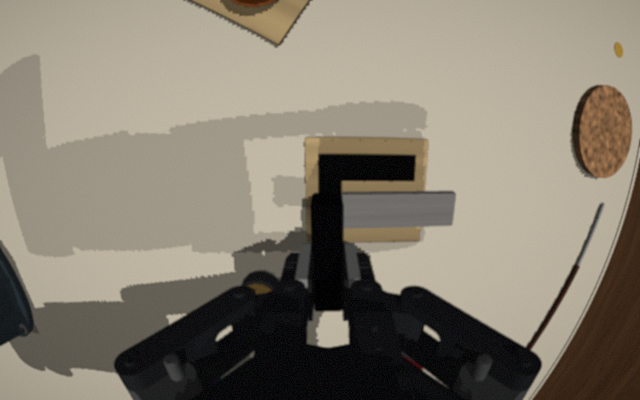

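The square is held level, its legs parallel to the painted L. The cup (260,285) is well clear of the release. One check of the grip offset before lowering.

```bash
python3 -c "
from h import *
w=wback([[327,195]],.1177)[0]; o=ctrl.get_obs()['eef_pos']; e=np.radians(95.8)
print((w-o[:2])@[np.cos(e),np.sin(e)],(w-o[:2])@[np.sin(e),-np.cos(e)])
L=wback([[318,154],[415,154],[415,181]],.006); print(L)
"; python3 -m pendant '[[[0,0,2,30,0,0,0],[0,0,2,55,0,0,0],[0,0,2,70,0,0,0],[0,0,2,80,0,0,0],[0,0,2,86,0,0,0]]]'
```

```text
0.0387703665886291 -0.0003539378769665386
[[0.5634919  0.25236886]
 [0.6412281  0.26112353]
 [0.6450236  0.23881787]]
time_s: 10.5
eef_pos: [0.5766, 0.2149, 0.1912]
eef_rot: [-0.001, 0.671, 0.742, -0.001]
wrist_force: [-0.1, -0.9, -1.1]
opening: 0.154
grasp_force: 58.7
```

```bash
python3 -m pendant '[[[0,-2,0,2,0,0,0],[0,-2,0,4,0,0,0],[0,-2,0,4.5,0,0,0],[0.5,-2,0,2,0,0,0],[0.5,-2,0,1,0,0,0]]]' && python3 -m pendant '[[[0.5,0,0,0,0,0,0],[0.5,0,0,-15,0,0,0],[0.5,0,0,-50,0,0,0],[0.5,0,0,-90,0,0,0],[0.5,0,0,-130,0,0,0]]]'; python3 -c "
from h import *
o=ctrl.get_obs(); im=ctrl.camera('wrist');cv2.imwrite('pics/w5.png',im[:,:,::-1])
print(go(.665,.002,.15,55))
"
```

```text
time_s: 10.92
eef_pos: [0.5779, 0.2132, 0.1932]
eef_rot: [0.001, 0.671, 0.742, 0.001]
wrist_force: [-0.6, -0.3, 0.9]
opening: 0.427
grasp_force: 0.0
time_s: 11.33
eef_pos: [0.5769, 0.213, 0.3231]
eef_rot: [-0.0, 0.671, 0.742, -0.0]
wrist_force: [0.3, 1.0, 0.9]
opening: 0.495
grasp_force: 0.0
(array([-219.3,   63.3,   11. ]), array([ 0.013, -0.006,  0.712]))
```

View pics/w5.png

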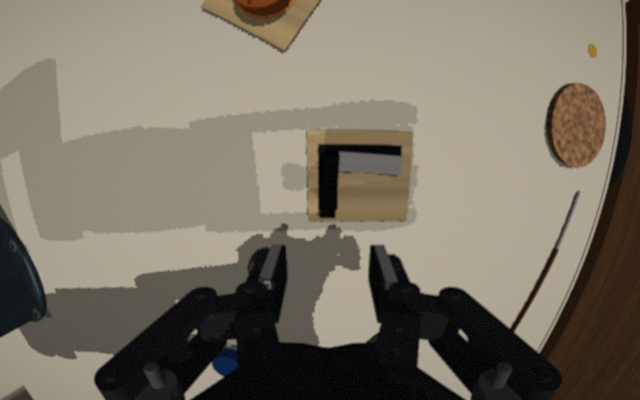

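The square lies on the L, with a thin black strip showing above the blade at rows 145–152. I'll quantify that offset.

```bash
python3 -c "
from h import *
t=wback([[307,130],[412,130],[408,221],[308,219]],.006); b=wback([[338,152],[401,155],[400,175],[338,172]],.011)
c=t.mean(0); ax=(t[1]-t[0]+t[2]-t[3]); ax/=np.linalg.norm(ax); ay=np.array([-ax[1],ax[0]])
print(c,np.degrees(np.arctan2(ax[1],ax[0])))
print([( round((p-c)@ax*1000,1),round((p-c)@ay*1000,1)) for p in b])
print([( round((p-c)@ax*1000,1),round((p-c)@ay*1000,1)) for p in t])
"
```

```text
[0.61529288 0.22490958] 5.335242316152806
[(np.float64(-22.4), np.float64(24.8)), (np.float64(39.1), np.float64(23.1)), (np.float64(39.3), np.float64(3.1)), (np.float64(-22.1), np.float64(5.3))]
[(np.float64(-52.1), np.float64(45.3)), (np.float64(50.3), np.float64(47.7)), (np.float64(53.5), np.float64(-47.7)), (np.float64(-51.7), np.float64(-45.3))]
```

The blade sits about 6 mm low in the tile's y. I'll check that with the top camera once the arm is clear and mend it if confirmed. Meanwhile, on to the block.

```bash
python3 -m pendant '[[[0.8,-35,10,0,0,0,0.12],[0.8,-72,21,0,0,0,0.24],[0.8,-109,32,0,0,0,0.36],[0.8,-146,42,0,0,0,0.48],[0.8,-183,53,0,0,0,0.6]]]' >/dev/null&& python3 -c "
from h import *
print(go(.665,.002,.15,55))"
```

```text
(array([-20.9,  30. ,  -0.5]), array([ 0.001, -0.001,  0.106]))
```

```bash
python3 -m pendant '[[[0.8,-21,30,0,0,0,0.1],[0.8,-21,30,0,0,0,0.1],[0.8,-21,30,0,0,0,0.1],[0.8,-21,30,0,0,0,0.1]]]' && python3 -c "
from h import *
im=ctrl.camera('top');cv2.imwrite('pics/t3.png',cv2.resize(im[135:200,190:255],None,fx=8,fy=8,interpolation=cv2.INTER_CUBIC)[:,:,::-1])
im,b=wlook('sanding_block'); print(b,wrect(im,'red',b[0][:2],70,.03)); print(go(.665,.002,.006,54.8))"
```

```text
time_s: 12.13
eef_pos: [0.6646, 0.0036, 0.3217]
eef_rot: [-0.0, 0.884, 0.467, 0.0]
wrist_force: [-0.5, 0.5, 0.5]
opening: 0.8
grasp_force: 0.0
[(327.616, 189.92, 0.89)] (4184, 'mean', array([666.5,   6.6], dtype=float32), 'rect', array([665.7,   4.8]), array([83.6, 41.2]), 54.7)
(array([ -2.1,   2.3, 142.8]), array([-0.   , -0.   ,  0.018]))
```

View pics/t3.png

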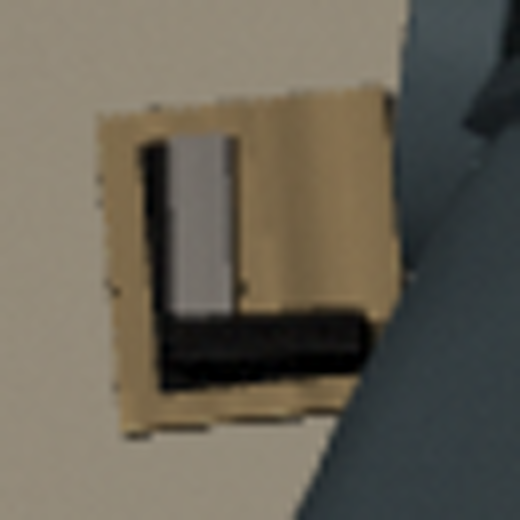

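The square is about 5 mm low in y and 2–3° off. That is well inside the tolerances of 12 mm and 14°, so I'll leave it. Wrist and top agree on the block: about (0.665,0.003), yaw 54.8°. Gripping.

```bash
python3 -m pendant '[[[0.8,-1,2,35,0,0,0.017],[0.8,-1,2,75,0,0,0.017],[0.8,-1,2,110,0,0,0.017],[0.8,-1,2,135,0,0,0.017],[0.8,-1,2,144,0,0,0.017]]]' && python3 -m pendant '[[[0.8,0,0,0,0,0,0],[0.2,0,0,0,0,0,0],[0.2,0,0,0,0,0,0],[0.2,0,0,0,0,0,0],[0.2,0,0,0,0,0,0]]]' >/dev/null&& python3 -m pendant '[[[0.2,0,0,0,0,0,0],[0.2,0,0,0,0,0,0],[0.2,0,0,0,0,0,0]]]' && python3 -m pendant '[[[0.2,0,0,-20,0,0,0],[0.2,0,0,-50,0,0,0],[0.2,0,0,-80,0,0,0],[0.2,0,0,-95,0,0,0],[0.2,0,0,-100,0,0,0]]]';  python3 -c "
from h import *
print(go(.6028,-.1897,.105,2.3))"
```

```text
time_s: 12.7
eef_pos: [0.6633, 0.0033, 0.1728]
eef_rot: [-0.002, 0.888, 0.46, -0.003]
wrist_force: [-0.9, 0.4, -0.4]
opening: 0.799
grasp_force: 0.0
time_s: 13.37
eef_pos: [0.6672, 0.0015, 0.1807]
eef_rot: [0.001, 0.888, 0.46, 0.002]
wrist_force: [-1.3, 1.4, 6.4]
opening: 0.502
grasp_force: 63.4
time_s: 13.78
eef_pos: [0.6672, 0.0013, 0.2827]
eef_rot: [0.002, 0.888, 0.459, 0.003]
wrist_force: [1.0, -0.3, -0.9]
opening: 0.505
grasp_force: 62.6
(array([-193.1,   57.8,    4.5]), array([ 0.005, -0.006,  0.915]))
```

```bash
python3 -m pendant '[[[0.2,-34,10,0,0,0,0.12],[0.2,-72,21,0,0,0,0.24],[0.2,-110,33,0,0,0,0.36],[0.2,-148,44,0,0,0,0.48],[0.2,-184,55,0,0,0,0.6]]]' >/dev/null&& python3 -m pendant '[[[0.2,0,0,0,0,0,0.12],[0.2,0,0,0,0,0,0.24],[0.2,0,0,0,0,0,0.315],[0.2,0,0,0,0,0,0.315],[0.2,0,0,0,0,0,0.315]]]'; python3 -c "
from h import *
im=ctrl.camera('wrist');cv2.imwrite('pics/w6.png',im[:,:,::-1])
print(go(.6028,-.1897,.0142,2.3))"
```

```text
time_s: 14.62
eef_pos: [0.604, -0.1803, 0.277]
eef_rot: [-0.0, 1.0, 0.021, -0.001]
wrist_force: [-0.8, -0.1, -0.5]
opening: 0.503
grasp_force: 62.4
(array([-1.7,  9.5, 89.9]), array([-0.   ,  0.001,  0.002]))
```

View pics/w6.png

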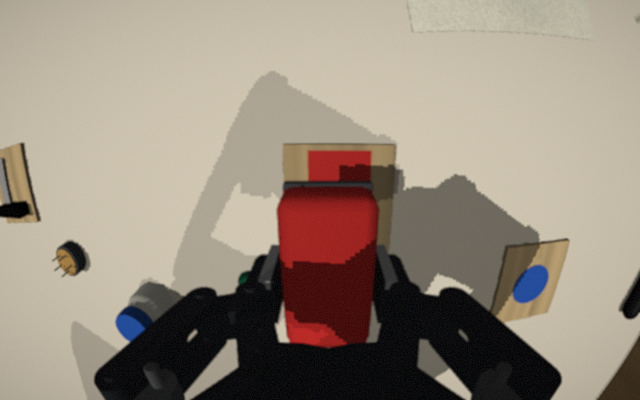

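The block is held over the red tile and aligned. The carving (245,280) stays outside the finger sweep. Lowering.

```bash
python3 -m pendant '[[[0.2,-2,9,30,0,0,0],[0.2,-2,9,55,0,0,0],[0.2,-2,9,72,0,0,0],[0.2,-2,9,82,0,0,0],[0.2,-2,9,86,0,0,0]]]' && python3 -m pendant '[[[0.2,0,0,2,0,0,0],[0.2,0,0,4,0,0,0],[0.2,0,0,4.5,0,0,0],[0.7,0,0,2,0,0,0],[0.7,0,0,2,0,0,0]]]' && python3 -m pendant '[[[0.7,0,0,0,0,0,0],[0.7,0,0,-20,0,0,0],[0.7,0,0,-60,0,0,0],[0.7,0,0,-100,0,0,0],[0.7,0,0,-135,0,0,0]]]'; python3 -c "
from h import *
print(go(.483,.0015,.15,2.3))"
```

```text
time_s: 15.08
eef_pos: [0.602, -0.1888, 0.1895]
eef_rot: [-0.001, 1.0, 0.021, -0.002]
wrist_force: [1.0, -0.3, -1.2]
opening: 0.505
grasp_force: 62.5
time_s: 15.5
eef_pos: [0.6035, -0.1898, 0.1915]
eef_rot: [0.001, 1.0, 0.02, 0.001]
wrist_force: [0.2, 0.4, -0.4]
opening: 0.703
grasp_force: 0.0
time_s: 15.92
eef_pos: [0.6028, -0.1895, 0.3275]
eef_rot: [0.0, 1.0, 0.02, 0.001]
wrist_force: [1.3, 0.0, -0.1]
opening: 0.703
grasp_force: 0.0
(array([-112.1, -195.6,    4.2]), array([ 0.001, -0.001, -0.   ]))
```

```bash
python3 -m pendant '[[[0.8,-18,-32,0,0,0,0],[0.8,-37,-66,0,0,0,0],[0.8,-56,-99,0,0,0,0],[0.8,-75,-132,0,0,0,0],[0.8,-94,-164,0,0,0,0]]]' >/dev/null&& python3 -m pendant '[[[0.8,-15,-27,3,0,0,0],[0.8,-18,-32,4,0,0,0],[0.8,-18,-32,4,0,0,0],[0.8,-18,-32,4,0,0,0]]]' && python3 -c "
from h import *
im,b=wlook('paint_jar'); print(b,wrect(im,'blue',b[0][:2],60,.06)); print(go(.483,.0015,.006,2.3))
im=ctrl.camera('top')
print(rect(blob(mask(im,'red'),(391,167),34),.03),rect(blob(mask(im,'blue'),(313,214),14),.06))
cv2.imwrite('pics/t4.png',cv2.resize(im[130:290,130:530],None,fx=2,fy=2,interpolation=cv2.INTER_CUBIC)[:,:,::-1])"
```

```text
time_s: 16.67
eef_pos: [0.4836, 0.0017, 0.3215]
eef_rot: [0.0, 1.0, 0.02, 0.001]
wrist_force: [0.7, -0.6, 0.2]
opening: 0.805
grasp_force: 0.0
[(458.304, 153.48, 0.64), (326.71999999999997, 194.4, 0.59)] (0, 'mean', array([nan, nan], dtype=float32), 'rect', array([0., 0.]), array([0., 0.]), 0.0)
(array([ -1.2,  -0.8, 142.4]), array([ 0.001, -0.002, -0.001]))
('mean', array([ 602.4, -188.3], dtype=float32), 'rect', array([ 599.8, -187. ]), array([90.7, 49.5]), 2.4) ('mean', array([469.1,  -0.8], dtype=float32), 'rect', array([ 4.687e+02, -2.000e-01]), array([ 8. , 30.2]), 8.8)h.py:38: RuntimeWarning: Mean of empty slice.
  return len(p),"mean",w.mean(0).round(1),"rect",np.round(cc,1),np.round(s,1),round(a,1)
  ret = um.true_divide(
```

View pics/t4.png

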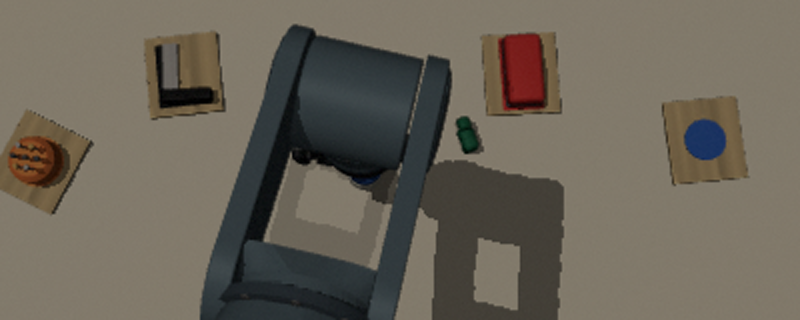

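The block and stand sit well on their tiles, and the carving is undisturbed. The second wrist detection (327,194) is the jar, dead ahead.

```bash
python3 -c "
from h import *
im=ctrl.camera('wrist'); print(wrect(im,'blue',(327,194),60,.06)); print(go(.483,.0015,.012,2.3))"
```

```text
(1835, 'mean', array([484.8,   2.7], dtype=float32), 'rect', array([484.6,   2.6]), array([39.7, 37.1]), 2.2)
(array([ -0.9,  -0.8, 136. ]), array([ 0.   , -0.001, -0.002]))
```

```bash
python3 -m pendant '[[[0.8,0,-1,35,0,0,0],[0.8,0,-1,75,0,0,0],[0.8,0,-1,105,0,0,0],[0.8,0,-1,128,0,0,0],[0.8,0,-1,136,0,0,0]]]' && python3 -m pendant '[[[0.8,0,0,0,0,0,0],[0.2,0,0,0,0,0,0],[0.2,0,0,0,0,0,0],[0.2,0,0,0,0,0,0],[0.2,0,0,0,0,0,0]]]' >/dev/null&& python3 -m pendant '[[[0.2,0,0,0,0,0,0],[0.2,0,0,0,0,0,0],[0.2,0,0,0,0,0,0]]]' && python3 -m pendant '[[[0.2,0,0,-20,0,0,0],[0.2,0,0,-60,0,0,0],[0.2,0,0,-95,0,0,0],[0.2,0,0,-120,0,0,0],[0.2,0,0,-125,0,0,0]]]';  python3 -c "
from h import *
print(go(.5183,-.409,.14,2.3))"
```

```text
time_s: 17.28
eef_pos: [0.4816, 0.0024, 0.1811]
eef_rot: [-0.001, 1.0, 0.019, -0.003]
wrist_force: [-0.9, 0.5, 0.5]
opening: 0.801
grasp_force: 0.0
time_s: 17.95
eef_pos: [0.4842, 0.0026, 0.1868]
eef_rot: [0.001, 1.0, 0.02, 0.002]
wrist_force: [-0.9, 0.4, 7.8]
opening: 0.487
grasp_force: 61.4
time_s: 18.37
eef_pos: [0.4848, 0.0027, 0.3156]
eef_rot: [0.001, 1.0, 0.02, 0.005]
wrist_force: [1.0, -0.8, -0.9]
opening: 0.484
grasp_force: 61.7
(array([ 16.9, 412.7,   3.9]), array([ 0.003, -0.01 ,  0.   ]))
```

```bash
python3 -m pendant '[[[0.2,1,25,0,0,0,0],[0.2,3,60,0,0,0,0],[0.2,5,98,0,0,0,0],[0.2,6,136,0,0,0,0],[0.2,8,174,0,0,0,0]]]' >/dev/null && python3 -m pendant '[[[0.2,1,38,0,0,0,0],[0.2,3,76,0,0,0,0],[0.2,5,114,0,0,0,0],[0.2,6,150,0,0,0,0],[0.2,8,184,0,0,0,0]]]' >/dev/null && python3 -m pendant '[[[0.2,1,30,0,0,0,0],[0.2,1,48,0,0,0,0],[0.2,1,54,0,0,0,0],[0.2,1,54,0,0,0,0],[0.2,1,54,0,0,0,0]]]'; python3 -c "
from h import *
im=ctrl.camera('wrist');cv2.imwrite('pics/w7.png',im[:,:,::-1])
print(go(.5183,-.409,.0203,2.3))"
```

```text
time_s: 19.62
eef_pos: [0.5162, -0.4072, 0.3089]
eef_rot: [-0.001, 1.0, 0.02, -0.0]
wrist_force: [-1.1, -0.0, -1.3]
opening: 0.481
grasp_force: 61.6
(array([  1.9,   2.6, 115.7]), array([-0.002,  0.001,  0.   ]))
```

View pics/w7.png

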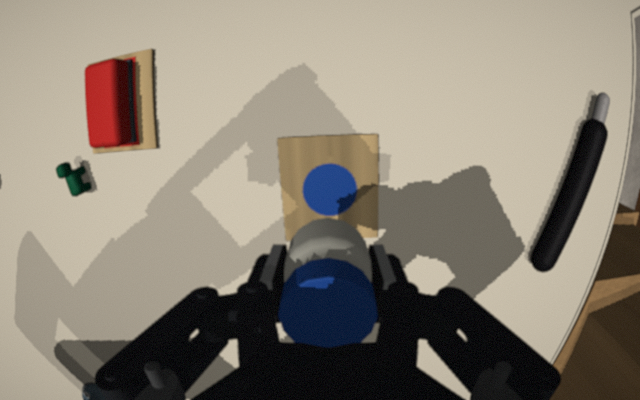

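The jar is held upright in line with its blue disc at (329,189). I'll lower, release and retreat.

```bash
python3 -m pendant '[[[0.2,2,2,35,0,0,0],[0.2,2,2,70,0,0,0],[0.2,2,2,95,0,0,0],[0.2,2,2,108,0,0,0],[0.2,2,2,112,0,0,0]]]' && python3 -m pendant '[[[0.2,0,0,2,0,0,0],[0.2,0,0,4,0,0,0],[0.2,0,0,4.5,0,0,0],[0.8,0,0,3,0,0,0],[0.8,0,0,3,0,0,0]]]' && python3 -m pendant '[[[0.8,0,0,0,0,0,0],[0.8,0,0,-20,0,0,0],[0.8,0,0,-60,0,0,0],[0.8,0,0,-100,0,0,0],[0.8,0,0,-135,0,0,0]]]' && python3 -m pendant '[[[0.8,-40,20,0,0,0,0],[0.8,-80,40,0,0,0,0],[0.8,-115,60,0,0,0,0],[0.8,-150,80,0,0,0,0],[0.8,-150,80,0,0,0,0]]]' >/dev/null; python3 -c "
from h import *
im=ctrl.camera('top')
for n,col,c,r,z in [('stand','orange',(150,210),22,.03),('jar','blue',(482,198),22,.06),('block','red',(391,167),30,.036),('carv','green',(363,197),14,.03)]:
    print(n,*rect(blob(mask(im,col),c,r),z))
cv2.imwrite('pics/t5.png',cv2.resize(im[130:290,130:530],None,fx=2,fy=2,interpolation=cv2.INTER_CUBIC)[:,:,::-1])"
```

```text
time_s: 20.08
eef_pos: [0.5179, -0.4076, 0.1947]
eef_rot: [-0.002, 1.0, 0.021, -0.002]
wrist_force: [-0.9, 0.1, -1.6]
opening: 0.485
grasp_force: 61.6
time_s: 20.5
eef_pos: [0.5191, -0.4106, 0.1968]
eef_rot: [0.001, 1.0, 0.02, 0.001]
wrist_force: [-0.6, 0.1, 1.0]
opening: 0.756
grasp_force: 0.0
time_s: 20.92
eef_pos: [0.5185, -0.4101, 0.3326]
eef_rot: [0.001, 1.0, 0.02, 0.001]
wrist_force: [0.4, -0.3, 1.2]
opening: 0.802
grasp_force: 0.0
stand mean [500.9 400.2] rect [501.1 401.6] [44.3 57.9] 79.3
jar mean [ 515.8 -404.5] rect [ 513.1 -400.3] [44.  64.2] 14.6
block mean [ 601.7 -187.4] rect [ 598.5 -186.2] [90.2 49.3] 2.4
carv mean [ 523.2 -119.4] rect [ 524.  -119.1] [40.8 18.8] 16.9
```

View pics/t5.png

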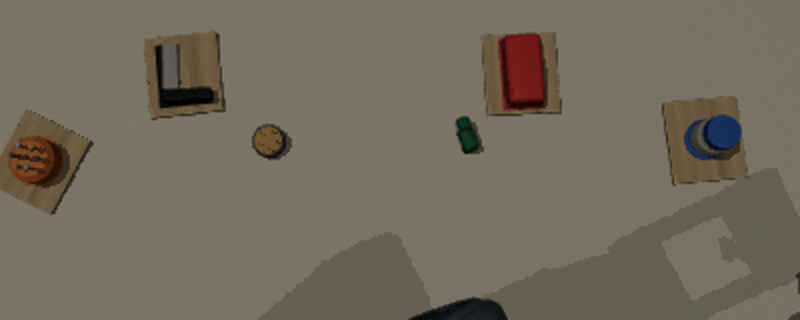

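All four objects are on their tiles, and the carving and cup are where they started. Last check is the jar's lid position at its height.

```bash
python3 -c "
from h import *
print(back([490.2,196.2],.066))"
```

```text
[[ 0.51721329 -0.40746428]]
```

```bash
python3 -c "
from bench import ctrl
print(ctrl.hand_in())"
```

```text
the job is handed in; nothing more can be done
None
```

I put all four things on their tiles and handed the job in, and the carving and pin cup look undisturbed; by my camera checks everything is in tolerance, with the square furthest off (about 5 mm, 2–3°), but hand-in gave no verdict.

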